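# Box the glazed pulls and zero the piece counter

### The arm

A 7-joint arm with a two-finger parallel gripper is mounted at the origin on the work surface. World frame = base frame: x ahead of the robot, y to its left, z up, the work surface at z = 0. Lengths are in mm, angles in rad, forces in N, time in s.
With the tool pointing down it reaches from about 375 to 925 mm from the base axis. Payload 3.1 kg.
Tool frame: the origin (TCP) lies midway between the tips of the shut fingers; the grasp point (between the pads) lies 19 mm behind it (robot.hold_point_z is the z of the grasp point in the tool frame, in mm); z points along the fingers, y is the line along which they close (so a half turn about z gives the same grasp; the last joint's range is limited). The gripper opens to 85 mm and grips with 20 to 120 N. Pads are 22 mm wide; open, the fingers measure 114 mm over their backs; the gripper's body (76 mm by 85 mm) begins 54 mm behind the grasp point. The pads swing forward as they close: fully open they stand 13 mm farther back than shut.
Start: joints at [1.15, 0.383, 0.044, 1.598, -0.018, 1.161, -0.05], TCP at [206.215, -616.424, 231.269] pointing down, gripper open.
Joint ranges: [-2.61, 2.61], [-0.41, 2.15], [-1.48, 1.57], [0, 2.5], [-1.57, 4.71], [0.05, 1.97], [-2.85, 2.85]. Speed limits (rad/s): [2.79, 2.79, 3.14, 3.14, 3.14, 3.14, 3.14].

### API

Orientations are given as [roll, pitch, yaw] about the fixed x, y, z axes, in that order (R = Rz(yaw) Ry(pitch) Rx(roll)).
In Python, from rig import robot, hand, kinematics, monitor, imaging, workorder gives the robot as it stands. The module is installed in compiled form; this text tells all that it offers. Calls block until the motion is done:
- robot.reach(position, orientation): joint-space move of the TCP to a pose.
- robot.servo_line(position, attitude=None, velocity=150, f_stop=None): straight line of the TCP; attitude=None keeps the orientation; velocity is the mean speed in mm/s. With f_stop (N) it stops when the force on the tool has changed by that much, and returns True; else False.
- robot.set_joints(angles): joint-space move.
- hand.open_gripper() and hand.grasp(grasp_force=None): open the fingers fully, or close them until they stop; grasp_force is the grip in N (None keeps the last).
- robot.dwell(seconds).
- kinematics.ik(position, orientation): joint angles nearest the present ones, or None.
- monitor.read_state(): the state.
- imaging.snapshot(name): name is "scene" or "top"; returns a dict with "color" (480x640x3 uint8, red, green, blue), "z_map" (480x640 float32, mm along the optical axis (not along the pixel's ray), 0 where there is no reading), "K" (3x3 intrinsics, pixels), "eye" and "rotation" of the camera in the world. Camera axes: x right, y up, looking along -z (the intrinsics and any distortion apply to the point x, -y, -z); pixel columns grow to the right and rows downward; lengths in mm; the calibration is good to about 2 mm. A picture is of the moment at which its call begins.
A pose or a line that the arm cannot do raises robot.Unreachable and nothing moves.
- workorder.finish_job(): hands the job in; it is judged then, once.
The state is a dict: "clock": time; "joint_positions": joint angles; "joint_velocities": joint speeds; "effort": joint torques, N m; "tcp_pos": TCP position; "eef_rot": TCP orientation; "ft_force": force on the tool from outside, world axes, zero at the start; "torque": the same for the moment, N m; "width": finger opening in mm; "gripper_force": force on a finger pad.
Only numpy, scipy, OpenCV 4.12 (cv2) and the standard library are available. Lean on these libraries where they do the work, as an engineer would, in place of code of your own. Each camera call takes 0.05 s, during which the arm holds its last target. There are 200 camera calls.

### The job

Pack every blue stoneware cupboard pull into the open carton, standing upright on its floor: they are brittle, so grip them lightly and set them down instead of dropping them. Then swing the lid gently all the way shut so that its tab drops behind the front rim, and after that turn the green counter's reset knob counter-clockwise fully back to its zero stop, ready for the next carton. Leave the other things on the bench where they are.

Things in the scene. Friction and masses are not known exactly. Their poses are not given: they have to be found in the camera images.
- pull1: blue glazed stoneware cupboard pull, 80 g, 42 mm tall: foot 42 mm across, 8 mm thick; neck 22 mm; head 34 mm across from 24 to 42 mm up. Origin: centre of underside, z up. Starts upright on the bench, right of the carton; 3 to 5 are there. Grip the head at about 20 N a pad: it cracks if the fingers' forces on it total over 65 N, or if it falls 18 mm or more into the carton (0.6 m/s).
- pull2: blue glazed stoneware cupboard pull, 80 g, 42 mm tall: foot 42 mm across, 8 mm thick; neck 22 mm; head 34 mm across from 24 to 42 mm up. Origin: centre of underside, z up. Starts upright on the bench, right of the carton; 3 to 5 are there. Grip the head at about 20 N a pad: it cracks if the fingers' forces on it total over 65 N, or if it falls 18 mm or more into the carton (0.6 m/s).
- pull3: blue glazed stoneware cupboard pull, 80 g, 42 mm tall: foot 42 mm across, 8 mm thick; neck 22 mm; head 34 mm across from 24 to 42 mm up. Origin: centre of underside, z up. Starts upright on the bench, right of the carton; 3 to 5 are there. Grip the head at about 20 N a pad: it cracks if the fingers' forces on it total over 65 N, or if it falls 18 mm or more into the carton (0.6 m/s).
- pull4: blue glazed stoneware cupboard pull, 80 g, 42 mm tall: foot 42 mm across, 8 mm thick; neck 22 mm; head 34 mm across from 24 to 42 mm up. Origin: centre of underside, z up. Starts upright on the bench, right of the carton; 3 to 5 are there. Grip the head at about 20 N a pad: it cracks if the fingers' forces on it total over 65 N, or if it falls 18 mm or more into the carton (0.6 m/s).
- pull5: blue glazed stoneware cupboard pull, 80 g, 42 mm tall: foot 42 mm across, 8 mm thick; neck 22 mm; head 34 mm across from 24 to 42 mm up. Origin: centre of underside, z up. Starts upright on the bench, right of the carton; 3 to 5 are there. Grip the head at about 20 N a pad: it cracks if the fingers' forces on it total over 65 N, or if it falls 18 mm or more into the carton (0.6 m/s).
- carton: open cardboard carton, fixed, outside 180 (own x) x 210 (own y) x 62 mm high; walls and floor 4 mm thick. Origin: centre of underside, z up. The lid is hinged on the top edge of its own +x side, which faces world +y (within 0.2 rad); the tab drops behind the front wall, own -x side. The open lid leans outward, away from the opening.
- lid (a joint): lid angle, rad: 0 shut (flat on the rim, tab inside the front wall), grows as it opens, 1.9 to 2.1 at the start, limit 2.3. Panel 180 mm from hinge to free edge, 210 mm wide, 5 mm thick; a 12 mm tab at right angles along the free edge. The stiff crease (0.08 N m) holds it wherever it is left: it must be pushed all the way, with under 5 N. More than 40 N crushes it.
- lid_hinge (a point): point on the lid's hinge line, middle of its width, on the top edge of the carton's +x side, 62 mm above the bench; it does not move when the lid swings. Its frame is the lid's: y along the hinge, x from the free edge to the hinge, z out of the outer face (up when shut).
- lid_edge (a point): middle of the lid's free edge, on the outer face (the top face when shut), 180 mm from the hinge
- counter: green piece counter, fixed to the bench, 110 x 110 mm and 55 mm high with a white dial 86 mm across, 3 mm thick, on top. Origin at the centre of its underside; its red zero mark on the dial lies on its own +x side; z up.
- reset_knob (a joint): angle of the reset knob on top of the counter, rad: 0 is the zero stop (white pointer at the red mark), grows clockwise seen from above, between 1.6 and 3.3 at the start. To reset, turn it counter-clockwise seen from above until it stops. It stays where it is left (friction 0.04 N m).
- knob_top (a point): top of the black reset knob on its axis, 90 mm above the bench. The knob is a bar 46 mm long, 12 mm wide and 24 mm high (its top at this point) on a disc 42 mm across and 8 mm thick that lies on the dial. x of this frame runs along the bar towards its end with the white pointer line, z up. Grip it across the 12 mm width.
- tape: bystander: yellow tape roll lying flat, 84 mm across, 25 mm high; origin at the centre of its underside
- glue_jar: bystander: small jar with red cap, 48 mm across, 60 mm high; origin at the centre of its underside
- spray_white: bystander: white spray can, 64 mm across, 190 mm high; origin at the centre of its underside
- spray_yellow: bystander: yellow spray can, 64 mm across, 190 mm high; origin at the centre of its underside
- flange: bystander: steel flange, 70 mm across, 30 mm high; origin at the centre of its underside
- driver: bystander: screwdriver with orange handle lying on the bench between the robot and the pulls; origin near its middle, x along it
- spanner: bystander: steel spanner lying on the bench beyond the counter; origin near its middle, x along it
There are look-alikes about, which are no part of the job. Leave any brown or orange look-alike of the pull4 alone.

How it is judged (in metres and radians):
On the way, in this order (a step that is already met when the one before it is completed fails the run):
1. all the pulls that are there stand upright on the carton's floor (x of pull1 in the frame of carton between -0.086 and 0.086 m and y of pull1 in the frame of carton between -0.101 and 0.101 m and z of each of pull1, pull2, pull3, pull4, pull5 in the frame of carton below 0.012 m and angle between each of pull1, pull2, pull3, pull4, pull5's own z axis and vertical below 0.2 rad and linear speed of each of pull1, pull2, pull3, pull4, pull5 below 0.05 m/s and x of pull2 in the frame of carton between -0.086 and 0.086 m and y of pull2 in the frame of carton between -0.101 and 0.101 m and x of pull3 in the frame of carton between -0.086 and 0.086 m and y of pull3 in the frame of carton between -0.101 and 0.101 m and x of pull4 in the frame of carton between -0.086 and 0.086 m and y of pull4 in the frame of carton between -0.101 and 0.101 m and x of pull5 in the frame of carton between -0.086 and 0.086 m and y of pull5 in the frame of carton between -0.101 and 0.101 m), for 0.2 s.
2. the lid is shut, its tab behind the front rim (value of joint lid below 0.05 rad), for 0.2 s.
3. the reset knob is back at its zero stop (value of joint reset_knob below 0.08 rad), for 0.2 s.
At the end, for the whole second after the job is handed in: every pull present stands upright (within 0.2 rad) and at rest on the floor inside the carton, the lid is shut to within 0.05 rad, and the reset knob is within 0.08 rad of its zero stop (all of step 1 and value of joint lid below 0.05 rad and value of joint reset_knob below 0.08 rad); the robot touches nothing.
It fails at once if a pull squeezed by the fingers with more than 65 N in all (contact force between the fingers and pull1 above 65 N or contact force between the fingers and pull2 above 65 N or contact force between the fingers and pull3 above 65 N or contact force between the fingers and pull4 above 65 N or contact force between the fingers and pull5 above 65 N).
It fails at once if a pull dropped into the carton (falling inside it, clear of the floor, faster than 0.6 m/s, as after a free fall of 18 mm or more) ((x of pull1 in the frame of carton between -0.086 and 0.086 m and y of pull1 in the frame of carton between -0.101 and 0.101 m and z of pull1 in the frame of carton between 0.01 and 0.058 m and linear speed of pull1 above 0.6 m/s) or (x of pull2 in the frame of carton between -0.086 and 0.086 m and y of pull2 in the frame of carton between -0.101 and 0.101 m and z of pull2 in the frame of carton between 0.01 and 0.058 m and linear speed of pull2 above 0.6 m/s) or (x of pull3 in the frame of carton between -0.086 and 0.086 m and y of pull3 in the frame of carton between -0.101 and 0.101 m and z of pull3 in the frame of carton between 0.01 and 0.058 m and linear speed of pull3 above 0.6 m/s) or (x of pull4 in the frame of carton between -0.086 and 0.086 m and y of pull4 in the frame of carton between -0.101 and 0.101 m and z of pull4 in the frame of carton between 0.01 and 0.058 m and linear speed of pull4 above 0.6 m/s) or (x of pull5 in the frame of carton between -0.086 and 0.086 m and y of pull5 in the frame of carton between -0.101 and 0.101 m and z of pull5 in the frame of carton between 0.01 and 0.058 m and linear speed of pull5 above 0.6 m/s)).
It fails at once if the lid pushed with more than 40 N (contact force between any of the fingers, the arm and lid above 40 N).
It fails at once if a bystander moved by more than 40 mm (distance of any of tape, glue_jar, spray_white, spray_yellow, flange, driver, spanner from where it was at the start of the episode above 0.04 m).
Of pull1, pull2, pull3, pull4, pull5 only 3 to 5 are there at a start; the rules pass over those that are not, and their reading is None.
At some moment in a run one of pull1, pull2, pull3, pull4, pull5 may be knocked a few centimetres aside while the robot is not near it.
It also fails if it takes over 210 s, if anything falls off the work surface, if the arm or the gripper's body presses on something with over 40 N, if the wrist force passes 120 N, or if a joint passes its speed limit or range.

## Working session

There is one attempt and no reset: what is moved stays moved. The work goes in short steps, each a Python script; the robot and the scene stay as the last script left them, time stands still between calls to the robot, and variables do not carry over. Pictures are saved under pics/ and viewed, at most 14 in all, crops included, and the job is handed in when it is done.

```bash
mkdir -p pics
cat > h.py <<'E'
from rig import robot, hand, kinematics, monitor, imaging, workorder
import numpy as np, cv2
def snap(n,png=None):
    s=imaging.snapshot(n)
    if png: cv2.imwrite('pics/'+png,s['color'][:,:,::-1])
    return s
def ray(s,uv):
    K=np.array(s['K']);u,v=uv
    d=np.array([(u-K[0,2])/K[0,0],-(v-K[1,2])/K[1,1],-1.0])
    return np.array(s['eye'],float),np.array(s['rotation'])@d
def onz(s,uv,z):
    e,d=ray(s,uv);return e+d*(z-e[2])/d[2]
def pts(s):
    K=np.array(s['K']);z=s['z_map'].astype(float);v,u=np.mgrid[:480,:640]
    c=np.stack([(u-K[0,2])/K[0,0]*z,-(v-K[1,2])/K[1,1]*z,-z],-1)
    return c@np.array(s['rotation']).T+np.array(s['eye'])
E
python3 - <<'E'
from h import *
for n in('top','scene'):
    s=snap(n,n+'0.png');print(n,{k:(np.round(v,3).tolist()) for k,v in s.items() if k not in('color','z_map')},[k for k in s])
print(robot.hold_point_z,monitor.read_state())
E
```

```text
top {'K': [[616.769, 0.0, 318.619], [0.0, 616.769, 236.537], [0.0, 0.0, 1.0]], 'eye': [287.949, 4.873, 1951.822], 'rotation': [0.146, 0.021, -1.597]} ['color', 'z_map', 'K', 'eye', 'rotation']
scene {'K': [[515.377, 0.0, 319.481], [0.0, 515.377, 240.29], [0.0, 0.0, 1.0]], 'eye': [1312.285, -401.318, 1070.247], 'rotation': [0.693, -0.018, 1.061]} ['color', 'z_map', 'K', 'eye', 'rotation']
-18.700000000000003 {'clock': 0.1, 'joint_positions': array([ 1.15019374,  0.38374698,  0.04382607,  1.59941672, -0.01789687,
        1.16122878, -0.04992679]), 'joint_velocities': array([ 0.00092294, -0.00222003, -0.00033837, -0.00341442, -0.00029711,
        0.00016239, -0.00058921]), 'effort': array([ 2.68996402e-03, -4.34725714e+01,  1.02931336e+00, -2.50454378e+01,
        1.08684148e-02,  5.43953211e-03,  6.13653299e-06]), 'tcp_pos': array([ 205.92703969, -615.60808988,  230.01677967]), 'eef_rot': array([-3.13918825e+00,  1.24677860e-04,  3.22866861e-01]), 'ft_force': array([ 0.33000183, -0.36685568, -0.2354825 ]), 'torque': array([ 0.02924475, -0.02346319,  0.05563576]), 'gripper_force': 0.0, 'width': 85.18637858459094}
```

View pics/top0.png

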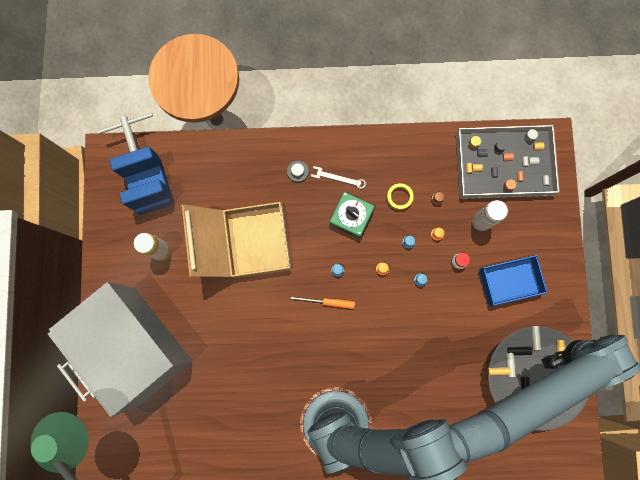

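View pics/scene0.png

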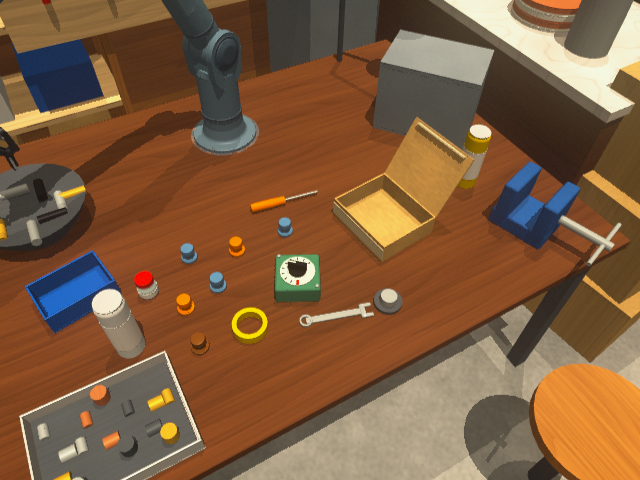

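Top view: three blue pulls at (337,270), (409,241) and (421,280). Orange and brown look-alikes are at (382,268), (438,234) and (438,197). The carton is at (255,240) with its lid open to the left, and the green counter is at (352,213). The scene view shows the same three blue pulls at (188,253), (217,281) and (285,226). Next I'll measure positions.

```bash
python3 - <<'E'
import re
t=open('h.py').read()
t=t.replace("import numpy as np, cv2","import numpy as np, cv2\nfrom scipy.spatial.transform import Rotation as Rt")
t=t.replace("    if png:","    s['rotation']=Rt.from_euler('xyz',s['rotation']).as_matrix()\n    if png:")
t+='''
def pulls(s):
    h=cv2.cvtColor(s['color'],cv2.COLOR_RGB2HSV);P=pts(s)
    m=((h[...,0]>95)&(h[...,0]<115)&(h[...,1]>90)&(h[...,2]>60)&(P[...,2]<75)&(P[...,2]>3)).astype(np.uint8)
    n,l,st,c=cv2.connectedComponentsWithStats(m);o=[]
    for i in range(1,n):
        if 15<st[i,4]<600:
            q=P[(l==i)];top=q[q[:,2]>np.percentile(q[:,2],90)-4]
            cc=(top[:,:2].max(0)+top[:,:2].min(0))/2
            o.append((st[i,4],c[i].round(1).tolist(),cc.round(1).tolist(),round(float(np.percentile(q[:,2],90)),1),q.mean(0).round(1).tolist()))
    return o
'''
open('h.py','w').write(t)
E
python3 - <<'E'
from h import *
for n in('top','scene'):
    s=snap(n);P=pts(s);h=cv2.cvtColor(s['color'],cv2.COLOR_RGB2HSV)
    print(n)
    for o in pulls(s):print(o)
    g=(h[...,0]>60)&(h[...,0]<90)&(h[...,1]>100)&(P[...,2]>48)&(P[...,2]<62)&(P[...,0]>500)
    hull=P[g][:,:2].astype(np.float32);print('counter',cv2.minAreaRect(hull),g.sum())
    # carton
    c=(h[...,0]>10)&(h[...,0]<28)&(P[...,1]>100)&(P[...,1]<520)&(P[...,0]>400)&(P[...,0]<800)
    w=c&(P[...,2]>54)&(P[...,2]<68)&(P[...,1]<420);print('rim',cv2.minAreaRect(P[w][:,:2].astype(np.float32)),w.sum())
    f=c&(P[...,2]>0.5)&(P[...,2]<14)&(h[...,2]>140);print('floor',cv2.minAreaRect(P[f][:,:2].astype(np.float32)),f.sum())
    L=c&(P[...,2]>72)&(P[...,2]<260);q=P[L];m=q.mean(0);_,_,v=np.linalg.svd(q-m,full_matrices=False);print('lid',len(q),m,v[2],q.max(0),q.min(0))
    u,v=(352,213) if n=='top' else (298,270)
    r=26 if n=='top' else 34
    cv2.imwrite(f'pics/c_{n}.png',cv2.resize(s['color'][v-r:v+r,u-r:u+r,::-1],None,fx=8,fy=8,interpolation=cv2.INTER_CUBIC))
    k=(P[...,2]>78)&(P[...,2]<100)&(h[...,2]<80)&(np.hypot(P[...,0]-(m[0]*0+630),P[...,1]+90)<120)
    print('knob',k.sum(),P[k].mean(0),cv2.minAreaRect(P[k][:,:2].astype(np.float32)))
    rd=((h[...,0]<6)|(h[...,0]>174))&(h[...,1]>150)&(P[...,2]>48)&(P[...,2]<70)&(P[...,1]>-170)&(P[...,0]>550);print('red',P[rd].mean(0))
E
```

```text
top
(np.int32(529), [145.9, 177.1], [774.4, 583.7], 56.1, [775.7, 581.4, 49.2])
(np.int32(167), [150.2, 205.8], [682.9, 560.2], 58.8, [682.2, 566.5, 49.2])
(np.int32(89), [408.7, 242.2], [546.5, -244.5], 49.5, [545.1, -244.3, 33.7])
(np.int32(77), [337.8, 270.6], [465.7, -19.0], 48.6, [462.1, -19.7, 35.6])
(np.int32(98), [420.7, 279.8], [428.0, -277.0], 46.6, [426.3, -275.6, 35.2])
counter ((0.0, 0.0), (0.0, 0.0), 0.0) 0
rim ((565.8875122070312, 236.15135192871094), (211.53036499023438, 190.45419311523438), 6.71056604385376) 430
floor ((597.4620971679688, 309.5514831542969), (418.3635559082031, 398.6549987792969), 89.11805725097656) 2952
lid 2885 [548.15803482 379.46351399 150.78890562] [-0.11609595  0.7416057  -0.66071379] [676.9035016  519.96674779 229.89221407] [440.82627732 140.24198763  72.0754423 ]
knob 25 [634.03063574 -67.61417692  87.59801865] ((633.9884033203125, -68.65336608886719), (39.68807601928711, 16.897525787353516), 45.17488479614258)
red [670.24268151 -84.91979156  57.1648031 ]
scene
(np.int32(73), [284.3, 221.7], [473.9, -20.0], 44.2, [474.0, -19.7, 41.5])
(np.int
[... 379 characters left out ...]
er ((645.2022094726562, -69.70425415039062), (104.88229370117188, 107.57770538330078), 61.852962493896484) 530
rim ((570.9302978515625, 234.65570068359375), (217.3212127685547, 193.80418395996094), 6.342588424682617) 878
floor ((593.2308959960938, 284.12200927734375), (395.7176818847656, 375.2604675292969), 2.5450501441955566) 2768
lid 4679 [560.79345323 378.87525687 148.60799611] [-0.10671663  0.71188012 -0.6941457 ] [665.73493021 519.97331048 223.7829962 ] [443.94630128 312.13801705  72.0101512 ]
knob 105 [648.98519344 -70.01402918  86.46850184] ((646.2518310546875, -70.53764343261719), (44.16410446166992, 13.725645065307617), 50.25010299682617)
red [676.15476957 -86.03881066  60.28843022]
```

```bash
python3 -c "
import cv2,numpy as np
a=cv2.imread('pics/c_top.png');b=cv2.resize(cv2.imread('pics/c_scene.png'),(384,416))
cv2.imwrite('pics/c_both.png',np.hstack([cv2.resize(a,(416,416)),b]))"
```

```text
(no output)
```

View pics/c_both.png

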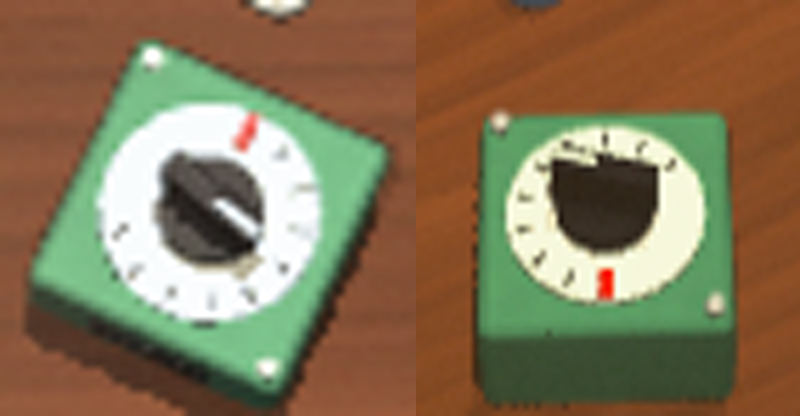

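The counter crops show the red mark at the top right in the top view and the pointer about 90° or more clockwise from it. The two views differ by about 8 mm in x, so I'll check flat features by casting rays onto known planes.

Run:
```python
from h import *
for n in('top','scene'):
    s=snap(n);P=pts(s);h=cv2.cvtColor(s['color'],cv2.COLOR_RGB2HSV);print(n)
    for x,y in((500,50),(420,-150),(500,-350),(700,100)):
        # bench depth check
        d=np.hypot(P[...,0]-x,P[...,1]-y)<25;print(' bench',(x,y),P[d][:,2].mean().round(2),end='')
    print()
    near=(np.hypot(P[...,0]-643,P[...,1]+70)<90)
    def cast(m,z):
        v,u=np.nonzero(m);return np.array([onz(s,(a,b),z)[:2] for a,b in zip(u,v)])
    w=near&(h[...,1]<60)&(h[...,2]>150)&(P[...,2]>48)&(P[...,2]<74)
    n_,l,st,c=cv2.connectedComponentsWithStats(w.astype(np.uint8));w=l==1+np.argmax(st[1:,4])
    q=cast(w,58);(cx,r)=cv2.minEnclosingCircle(q.astype(np.float32));print('dial',cx,r,q.min(0),q.max(0))
    rd=near&((h[...,0]<6)|(h[...,0]>174))&(h[...,1]>150);print('red',cast(rd,58).mean(0),rd.sum())
    ye=(h[...,0]>24)&(h[...,0]<34)&(h[...,1]>180)&(np.hypot(P[...,0]-700,P[...,1]+220)<90)
    q=cast(ye,25);print('tape',q.min(0),q.max(0),ye.sum())
    b=(h[...,0]>95)&(h[...,0]<115)&(h[...,1]>90)&(h[...,2]>60)
    for cx,cy in((470,-20),(432,-278),(552,-247)):
        m=b&(np.hypot(P[...,0]-cx,P[...,1]-cy)<45);v=h[...,2][m];print('pull V pct',np.percentile(v,[10,30,50,70,90]),end=' ')
        t=m&(h[...,2]>0.85*np.percentile(v,95)); q=cast(t,42);print(t.sum(),q.mean(0).round(1),((q.max(0)+q.min(0))/2).round(1),(q.max(0)-q.min(0)).round(1))
```

```text
top
 bench (500, 50) 0.62 bench (420, -150) 1.09 bench (500, -350) 0.2 bench (700, 100) 0.38
dial (638.6030883789062, -68.22782897949219) 43.70491027832031 [ 597.3375925  -110.17705506] [680.43966479 -25.34159268]
red [670.07281438 -84.87953271] 3Traceback (most recent call last):
  File "<stdin>", line 16, in <module>
    return umr_minimum(a, axis, None, out, keepdims, initial, where)
ValueError: zero-size array to reduction operation minimum which has no identity
```

Run:
```python
from h import *
for n in('top','scene'):
    s=snap(n);P=pts(s);h=cv2.cvtColor(s['color'],cv2.COLOR_RGB2HSV);print(n)
    def cast(m,z):
        v,u=np.nonzero(m);return np.array([onz(s,(a,b),z)[:2] for a,b in zip(u,v)])
    near=(np.hypot(P[...,0]-643,P[...,1]+70)<90)
    w=near&(h[...,1]<60)&(h[...,2]>150)&(P[...,2]>48)&(P[...,2]<74)
    n_,l,st,c=cv2.connectedComponentsWithStats(w.astype(np.uint8));w=l==1+np.argmax(st[1:,4])
    q=cast(w,58);print('dial',cv2.minEnclosingCircle(q.astype(np.float32)),q.min(0),q.max(0))
    rd=near&((h[...,0]<6)|(h[...,0]>174))&(h[...,1]>150);print('red',cast(rd,58).mean(0),rd.sum())
    g=near&(h[...,0]>50)&(h[...,0]<95)&(h[...,1]>80)
    gz=g&(h[...,2]>0.8*np.percentile(h[...,2][g],80)); print('green',cv2.minAreaRect(cast(gz,55).astype(np.float32)))
    b=(h[...,0]>95)&(h[...,0]<115)&(h[...,1]>90)&(h[...,2]>60)
    for cx,cy in((470,-20),(432,-278),(552,-247)):
        m=b&(np.hypot(P[...,0]-cx,P[...,1]-cy)<45);v=h[...,2][m];print('pull V',np.percentile(v,[10,30,50,70,90]),end=' ')
        t=m&(h[...,2]>0.85*np.percentile(v,95)); q=cast(t,42);print(t.sum(),q.mean(0).round(1),((q.max(0)+q.min(0))/2).round(1),(q.max(0)-q.min(0)).round(1))
        e=np.array(s['eye']); 
        q=cast(m,0); 
    # bench edges check: driver orange
    o=(h[...,0]>5)&(h[...,0]<16)&(h[...,1]>200)&(h[...,2]>120)&(np.hypot(P[...,0]-360,P[...,1]+20)<80);print('driver',cast(o,12).mean(0),o.sum())
```

```text
top
dial ((638.8193359375, -68.06855010986328), 43.71641540527344) [ 597.3375925  -110.17705506] [680.43966479 -25.34159268]
red [670.07281438 -84.87953271] 3
green ((638.9412841796875, -68.7977294921875), (103.5533447265625, 103.4212417602539), 63.236541748046875)
pull V [117.9 172.  206.5 220.3 225. ] 50 [464.7 -18.8] [468.  -20.4] [28.2 31.2]
pull V [109.1 151.3 205.  218.  222. ] 60 [ 428.9 -278.3] [ 429.9 -274.3] [28.  34.2]
pull V [106.1 122.7 206.  220.  224.9] 51 [ 549.1 -247.2] [ 550.9 -243. ] [25.5 34.5]
driver nan 0
scene
dial ((643.8796997070312, -69.67739868164062), 43.39286804199219) [ 601.16448362 -112.10141979] [687.25125755 -26.31076551]
red [674.71207181 -85.3250594 ] 12
green ((646.15380859375, -70.52145385742188), (105.73859405517578, 105.34615325927734), 62.39075469970703)
pull V [153.  172.4 186.  187.  189. ] 78 [477.3 -19.8] [488.2 -20.1] [57.4 28.3]
pull V [150.  167.8 185.  187.  189. ] 93 [ 440.6 -278.4] [ 451.1 -279.2] [59.9 29. ]
pull V [153. 162. 186. 188. 189.] 109 [ 560.4 -247.2] [ 568.8 -251.2] [53.  35.6]
driver [366.14584532 -21.84006078] 187<stdin>:20: RuntimeWarning: Mean of empty slice.
  ret = ret.dtype.type(ret / rcount)
```

Run:
```python
from h import *
a=snap('top');b=snap('scene')
A=cv2.resize(a['color'][190:290,175:300],None,fx=4,fy=4,interpolation=cv2.INTER_CUBIC)[:400,:500]
B=cv2.resize(b['color'][165:265,325:425],None,fx=3,fy=4,interpolation=cv2.INTER_CUBIC)
cv2.imwrite('pics/cart.png',np.hstack([A,B])[:,:,::-1])
print(kinematics.ik([471,-20,12],[np.pi,0,1.7]),kinematics.ik([471,-20,12],[np.pi,0,1.7-np.pi]),kinematics.ik([565,230,20],[np.pi,0,1.7]),kinematics.ik([565,230,20],[np.pi,0,1.7-np.pi]))
```

```text
[ 0.45604982  0.45218286 -0.56095933  2.13596934  0.39250736  0.65315191
 -0.24678569] [-0.98569252  0.76945722  1.14761998  2.19614435 -0.9913626   0.86042339
 -2.20366087] [ 0.25470044  0.80071101 -0.93563335  1.79110656  0.77814636  0.96702073
 -0.88316395] [ 0.42714428  1.0467377  -1.25568901  1.78438392  1.08735995  1.1936199
  2.09275934]
```

View pics/cart.png

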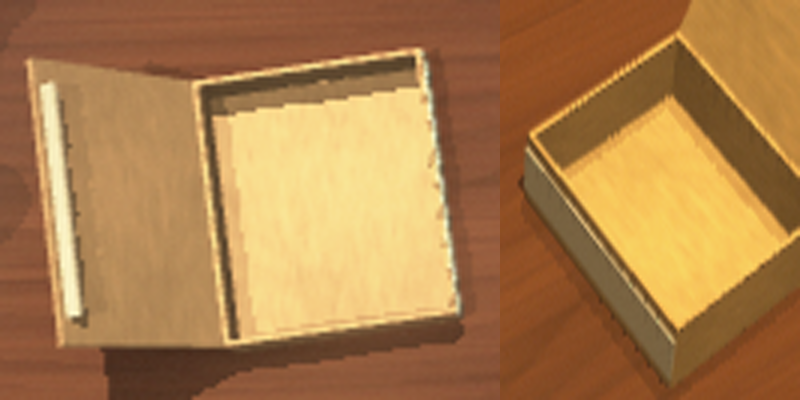

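The carton crops show the rim corners at top pixels (223,210), (281,202.5), (290,268) and (232,276), and at scene pixels (385,174), (335,199) and (383,249). Casting these gives the carton frame. I'll then move the first pull.

Run:
```python
from h import *
a=snap('top');b=snap('scene')
for s,L in((a,[(223.25,210),(281.25,202.5),(290,268.25),(232,276.25)]),(b,[(385,174.25),(335,198.75),(383.3,248.75)])):
    q=np.array([onz(s,p,62)[:2] for p in L]);print(q.round(1).tolist(),q.mean(0) if len(q)==4 else (q[0]+q[2])/2)
    d=np.diff(q,axis=0);print(np.hypot(*d.T),np.degrees(np.arctan2(d[:,1],d[:,0])))
```

```text
[[659.4, 332.7], [677.9, 150.7], [470.9, 127.3], [451.2, 306.4]] [564.85798526 229.26900116]
[182.92882919 208.31281925 180.19395414] [ -84.20676359 -173.53053611   96.29176602]
[[464.4, 307.4], [481.1, 132.2], [690.1, 150.9]] [577.2350518  229.14571281]
[176.01939779 209.80934082] [-84.55465607   5.13018693]
```

The two views agree on y but differ by 5–12 mm in x. The grip closes along x, so it tolerates that, and the first placing will show the offset.

```bash
cat >> h.py <<'E'
YAW=1.675
DN=[np.pi,0,YAW]
def st(m=''):
    s=monitor.read_state();print(m,'t',round(s['clock'],1),s['tcp_pos'].round(1),'w',round(s['width'],1),'gf',round(s['gripper_force'],1),'F',s['ft_force'].round(1));return s
def pick(x,y,z=12,yaw=YAW):
    o=[np.pi,0,yaw]
    robot.reach([x,y,200],o);robot.servo_line([x,y,80],velocity=200)
    if robot.servo_line([x,y,z],velocity=70,f_stop=8): st('HIT');return False
    hand.grasp(20);robot.dwell(.2);st('grip')
    robot.servo_line([x,y,z+30],velocity=50);robot.servo_line([x,y,180],velocity=200)
    s=st('lift');return 30<s['width']<38
def place(x,y,z=16.5):
    robot.reach([x,y,180],DN);robot.servo_line([x,y,z+25],velocity=150);st('above')
    h=robot.servo_line([x,y,z],velocity=20,f_stop=4);st('down %s'%h)
    hand.open_gripper();robot.servo_line([x,y,180],velocity=100);st('free')
E
python3 - <<'E'
from h import *
print(pick(470,-20))
E
```

```text
grip t 5.5 [470.3 -20.1  12.3] w 33.2 gf 20.0 F [-0.9 -0.9  5. ]
lift t 7.1 [468.8 -20.1 178.9] w 33.2 gf 20.0 F [ 0.2  0.2 -1.3]
True
```

Run:
```python
from h import *
place(565.5,271)
robot.reach([470,-150,250],DN)
a=snap('top');b=snap('scene')
for s in(a,b):
    for o in pulls(s):print(o)
A=cv2.resize(a['color'][190:290,200:300],None,fx=4,fy=4);B=cv2.resize(b['color'][165:265,330:430],None,fx=4,fy=4)
cv2.imwrite('pics/p1.png',np.hstack([A,B])[:,:,::-1])
```

```text
above t 9.3 [566.5 271.7  42.8] w 33.3 gf 20.0 F [-0.4 -0.3 -1.2]
down False t 10.7 [565.6 271.1  16.6] w 33.2 gf 20.0 F [ 1.5  0.7 -1. ]
free t 13.1 [565.1 270.7 179.2] w 85.5 gf 0.0 F [-0.1  0.4 -0.6]
(np.int32(532), [146.0, 177.2], [772.0, 576.8], 57.5, [775.6, 580.9, 49.5])
(np.int32(168), [150.6, 205.8], [684.2, 559.9], 57.5, [682.4, 565.1, 48.9])
(np.int32(42), [242.9, 242.6], [558.3, 271.5], 51.4, [557.1, 274.3, 45.9])
(np.int32(113), [420.5, 279.2], [429.7, -276.8], 47.6, [428.2, -275.0, 36.5])
(np.int32(22), [393.8, 205.3], [567.4, 270.2], 48.0, [566.1, 270.4, 46.1])
(np.int32(90), [186.4, 248.1], [437.6, -280.4], 44.8, [436.9, -279.6, 42.0])
(np.int32(44), [189.8, 258.6], [443.7, -280.3], 10.1, [445.2, -279.7, 7.8])
(np.int32(94), [215.7, 277.0], [558.3, -247.4], 44.5, [556.4, -248.0, 41.5])
(np.int32(51), [218.3, 287.8], [562.4, -248.2], 11.0, [565.6, -249.7, 8.2])
```

View pics/p1.png

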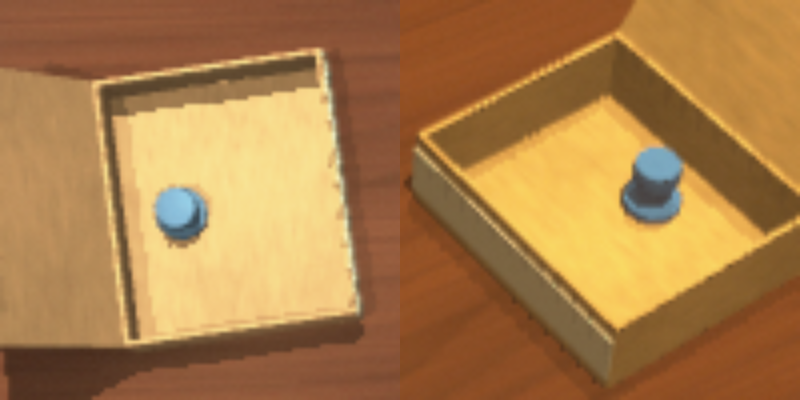

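The first pull stands upright in the carton, at crop (180,210) on the left and (655,185) on the right. The arm knows it is at x=565, so the scene view reads about 2 mm high and the top view about 7 mm low. I'll use the scene view from here.

```bash
cat >> h.py <<'E'
def benchpulls():
    s=snap('scene');return [np.array(o[2])-[1.8,0] for o in pulls(s) if 36<o[3]<50 and o[2][1]<100 and o[2][0]<700]
E
python3 - <<'E'
from h import *
L=benchpulls();print(L)
p=max(L,key=lambda q:q[0])
if pick(*p):
    place(570.5,227)
    robot.reach([470,-20,250],DN)
    L=benchpulls();print(L)
    for n in('top','scene'):
        for o in pulls(snap(n)):print(o)
E
```

```text
[array([ 434.1, -279.2]), array([ 556.3, -248.3])]
grip t 18.0 [ 556.4 -248.5   12.3] w 33.4 gf 20.0 F [-0.3  0.6  3.5]
lift t 19.6 [ 555.1 -248.1  178.6] w 33.2 gf 20.0 F [ 0.   0.1 -1.7]
above t 22.4 [571.4 227.7  42.6] w 33.1 gf 20.0 F [-0.2 -0.1  0.9]
down False t 23.8 [570.7 227.1  16.7] w 33.3 gf 20.0 F [-0.7 -0.2 -1.1]
free t 26.2 [570.1 226.7 179.2] w 84.8 gf 0.0 F [ 0.9  0.1 -0.2]
[array([ 434.8, -280.5])]
(np.int32(531), [146.1, 177.2], [774.0, 577.5], 56.7, [775.6, 581.0, 49.1])
(np.int32(169), [150.5, 205.8], [683.3, 561.2], 57.9, [682.5, 565.6, 48.7])
(np.int32(17), [255.6, 239.4], [564.7, 232.5], 51.8, [565.9, 234.3, 46.1])
(np.int32(47), [243.4, 242.3], [560.9, 269.5], 54.2, [557.9, 272.6, 46.6])
(np.int32(101), [420.7, 279.7], [429.0, -274.5], 50.1, [426.7, -275.5, 36.4])
(np.int32(52), [393.9, 205.3], [565.6, 271.3], 48.2, [565.8, 271.1, 45.5])
(np.int32(46), [381.5, 212.2], [573.5, 226.6], 48.9, [571.7, 226.3, 46.3])
(np.int32(89), [186.5, 248.0], [434.6, -279.8], 44.3, [436.6, -279.4, 41.7])
(np.int32(44), [190.0, 258.5], [444.1, -279.3], 10.0, [444.9, -279.3, 7.5])
```

Run:
```python
from h import *
p=benchpulls()[0]
if pick(*p):
    place(575,183)
    robot.reach([420,-20,250],DN)
    s=snap('scene','full2.png');print(benchpulls())
    t=snap('top')
    for o in pulls(s):print(o)
    B=cv2.resize(s['color'][160:270,330:480],None,fx=5,fy=5);cv2.imwrite('pics/p3.png',B[:,:,::-1])
    # lid plane & edge from scene
    for s in(s,t):
        h=cv2.cvtColor(s['color'],cv2.COLOR_RGB2HSV);P=pts(s)
        L=(h[...,0]>10)&(h[...,0]<28)&(P[...,1]>300)&(P[...,1]<440)&(P[...,0]>430)&(P[...,0]<700)&(P[...,2]>75)&(P[...,2]<240)
        q=P[L];m=np.median(q,0);_,_,v=np.linalg.svd(q-m,full_matrices=False);print(m,v[2],q.max(0),q.min(0),len(q))
```

```text
grip t 31.1 [ 434.4 -280.5   12.3] w 33.4 gf 20.0 F [-1.6  0.2  3.3]
lift t 32.7 [ 433.2 -280.   178.8] w 33.4 gf 20.0 F [ 0.2  0.1 -0.8]
above t 35.5 [575.9 183.7  42.7] w 33.4 gf 20.0 F [ 0.  -0.1 -1.3]
down False t 36.9 [575.1 183.1  16.7] w 33.2 gf 20.0 F [-0.7  0.9 -0. ]
free t 39.3 [574.6 182.8 179.3] w 85.2 gf 0.0 F [ 0.   0.8 -0.2]
[]
(np.int32(58), [394.0, 205.3], [565.7, 270.9], 48.1, [565.9, 271.3, 45.5])
(np.int32(60), [381.7, 212.2], [573.2, 225.2], 48.7, [572.3, 226.5, 46.4])
(np.int32(64), [369.2, 219.0], [578.8, 183.9], 49.2, [576.8, 183.3, 46.0])
[563.15363592 371.75801738 150.49537597] [ 0.1019294 -0.8675469  0.4867985] [667.24382146 425.2037234  223.2992197 ] [442.47493158 314.26847517  75.28970536] 4313
[548.27938099 374.00917647 154.21775886] [-0.10571613  0.87084066 -0.48006317] [658.64433456 427.12879194 228.74022501] [441.64525756 312.60630838  75.0279412 ] 2656
```

View pics/p3.png

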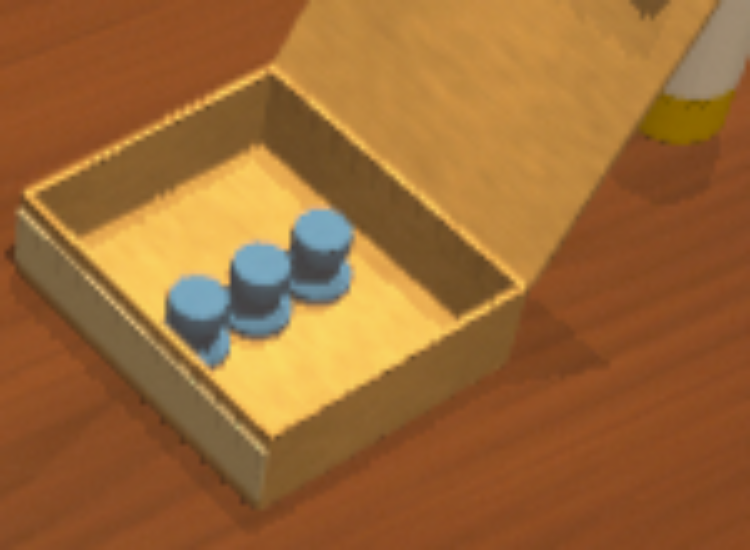

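View pics/full2.png

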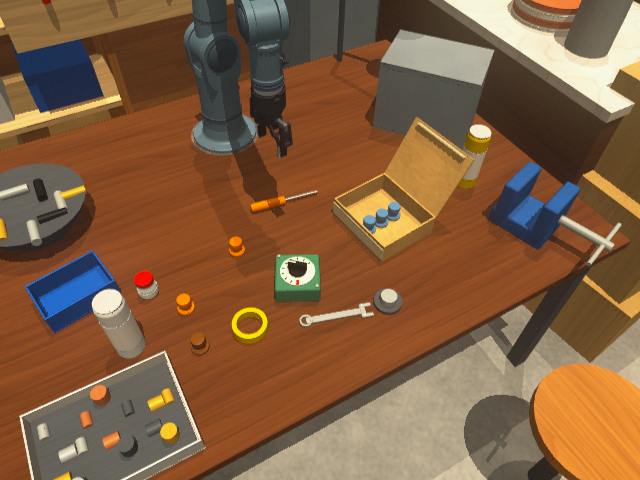

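All three pulls stand upright in the carton, at crop (322,240), (260,275) and (197,310), and no blue pulls are left on the bench. The lid leans back at about 2.08 rad. I'll push it shut along an arc about the hinge with closed fingers.

```bash
cat > lid.py <<'E'
from h import *
f=np.array([.105,-.9945,0]);z=np.array([0,0,1.]);H=np.array([571,229,62])-90*f
def P(t):
    if t>np.pi/2:
        e=H+180*(np.cos(t)*f+np.sin(t)*z);return np.array([*(e-16*f)[:2],e[2]-30])
    return H+150*(np.cos(t)*f+np.sin(t)*z)+(5+11*np.sin(t))*(np.cos(t)*z-np.sin(t)*f)
E
python3 - <<'E'
from lid import *
S=monitor.read_state()
hand.grasp(20)
robot.reach([420,60,360],DN)
p=P(2.08)-18*f
robot.reach([*p[:2],345],DN);st('over')
print('hit',robot.servo_line(p,velocity=100,f_stop=8));st('behind')
for t in np.arange(2.08,1.2,-.11):
    if robot.servo_line(P(t),velocity=70,f_stop=7): st('STOP %.2f'%t);break
    st('%.2f'%t)
s=snap('scene','lid1.png')
E
```

```text
over t 43.3 [550.1 437.8 345.2] w 0.5 gf 0.0 F [0.5 0.2 0.6]
hit False
behind t 45.0 [549.  440.  190.1] w 0.3 gf 0.0 F [ 0.4  0.9 -0. ]
2.08 t 45.4 [551.4 420.5 189.2] w 0.4 gf 0.0 F [-0.2  0.1 -0.7]
1.97 t 45.8 [553.2 403.3 198.2] w 0.3 gf 0.0 F [ 0.  -0.   0.1]
1.86 t 46.3 [555.1 384.6 204.6] w -0.0 gf 0.0 F [ 0.  -1.2  0.8]
1.75 t 46.7 [557.1 365.4 209.1] w 0.1 gf 0.0 F [ 0.1  0.8 -0. ]
1.64 t 47.1 [559.1 345.8 211.5] w -0.1 gf 0.0 F [0.2 0.4 0.3]
1.53 t 47.6 [561.  327.3 212.4] w 0.0 gf 0.0 F [ 0.1 -0.2 -0.4]
1.42 t 48.0 [562.8 310.7 212.5] w 0.0 gf 0.0 F [ 0.2 -0.8 -1. ]
1.31 t 48.3 [564.5 294.  210.7] w 0.2 gf 0.0 F [-0.7  0.1  0. ]
1.20 t 48.7 [566.2 277.4 207. ] w -0.0 gf 0.0 F [-0.4 -0.8 -0.1]
```

View pics/lid1.png

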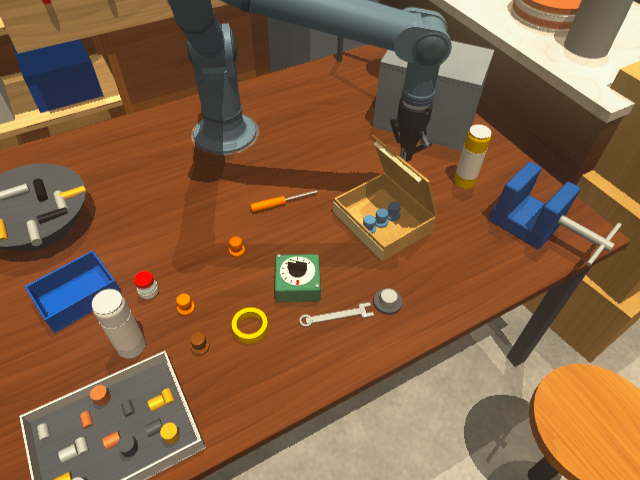

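The lid has swung past vertical, with the fingers behind it at (405,150). I'll continue to closed.

Run:
```python
from lid import *
ok=True
for t in np.arange(1.09,0.05,-.11):
    if robot.servo_line(P(t),velocity=60,f_stop=9): st('STOP %.2f'%t);ok=False;break
st('%.2f'%t)
if ok:
    p=P(0)-[0,0,3]
    print(robot.servo_line(p,velocity=20,f_stop=8));st('end');robot.dwell(.3);st()
    p=monitor.read_state()['tcp_pos']
    robot.servo_line([*p[:2],200],velocity=120);robot.reach([450,-20,280],DN)
    s=snap('scene');h=s['color'][150:280,320:480];cv2.imwrite('pics/lid2.png',cv2.resize(h,None,fx=4,fy=4)[:,:,::-1])
    Q=pts(s)
    for d in(-80,-40,0,40,80):
        c=np.array([571,229])+f[:2]*d;m=np.hypot(Q[...,0]-c[0],Q[...,1]-c[1])<8;print(d,np.median(Q[m][:,2]))
```

```text
0.10 t 53.2 [576.8 170.4  82.4] w 0.0 gf 0.0 F [-0.3 -1.2  0.3]
True
end t 54.0 [577.2 169.5  67.1] w -0.1 gf 2.5 F [-0.5 -1.   4.8]
 t 54.3 [577.2 169.5  67.1] w 0.1 gf 2.7 F [-1.3 -0.2  4.8]
-80 67.0215294140886
-40 68.09394048565576
0 67.5441429568267
40 67.70579118916328
80 64.60269265724361
```

View pics/lid2.png

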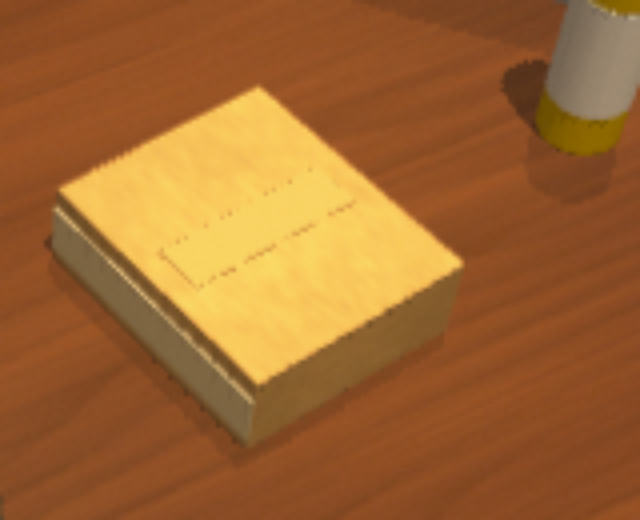

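The lid lies flat: the closed panel fills the crop and its height reads about 67 mm all over. Now the knob: the bar lies at about 50° with the pointer near -130°, zero is near -27°, so it needs a turn of about +1.8 rad. I'll check reach for the turn.

Run:
```python
from h import *
for n in ('scene','top'):
    s=snap(n);P=pts(s);h=cv2.cvtColor(s['color'],cv2.COLOR_RGB2HSV)
    k=(P[...,2]>82)&(P[...,2]<100)&(h[...,2]<90)&(np.hypot(P[...,0]-643,P[...,1]+70)<45)
    print(n,k.sum(),cv2.minAreaRect(P[k][:,:2].astype(np.float32)))
for y0 in(np.radians(50),np.radians(-130)):
    for dy in(0,.5,1.,1.5,1.8,2.0):
        q=kinematics.ik([644,-70,69],[np.pi,0,y0+dy]);print(round(y0+dy,2),None if q is None else q.round(2))
```

```text
scene 80 ((645.6021118164062, -69.59014129638672), (44.493263244628906, 14.465993881225586), 47.95423889160156)
top 36 ((636.3048095703125, -69.57696533203125), (40.542930603027344, 12.674945831298828), 47.138362884521484)
0.87 [ 0.44  0.62 -0.52  1.69  0.37  0.93 -0.92]
1.37 [ 0.51  0.64 -0.62  1.69  0.44  0.95 -0.47]
1.87 [ 0.51  0.64 -0.62  1.69  0.44  0.95  0.03]
2.37 [ 0.51  0.64 -0.61  1.69  0.44  0.95  0.53]
2.67 [ 0.51  0.64 -0.61  1.69  0.44  0.95  0.83]
2.87 [ 0.51  0.64 -0.62  1.69  0.44  0.95  1.03]
-2.27 [ 0.59  0.68 -0.73  1.69  0.53  0.98  2.11]
-1.77 [ 0.63  0.7  -0.79  1.68  0.58  1.    2.58]
-1.27 [-0.8   1.13  1.36  1.76 -1.16  1.31 -1.99]
-0.77 [ 0.27  0.58 -0.3   1.7   0.21  0.89 -2.45]
-0.47 [ 0.3   0.58 -0.34  1.7   0.23  0.9  -2.17]
-0.27 [ 0.32  0.58 -0.36  1.7   0.25  0.9  -1.98]
```

Run:
```python
from h import *
hand.open_gripper()
o=[np.pi,0,np.radians(48)];c=[643.5,-69.6]
robot.reach([*c,180],o)
print(robot.servo_line([*c,69],velocity=80,f_stop=8));st('at')
hand.grasp(25);robot.dwell(.2);s=st('grip');t0=s['torque'][2];print('tz',t0)
q=np.array(s['joint_positions'])
tot=0
while tot<2.1:
    q[6]+=.06;tot+=.06;robot.set_joints(q)
    s=monitor.read_state();t=s['torque'][2]
    if tot<.2 or tot>1.5:print(round(tot,2),t.round(3),s['joint_positions'][6].round(3),s['eef_rot'][2].round(3),s['ft_force'].round(1))
    if abs(t-t0)>.35 and tot>1.2: break
```

```text
False
at t 59.9 [644.1 -69.6  69.8] w 85.3 gf 0.0 F [-0.4  0.5  0.2]
grip t 60.8 [643.4 -69.5  69.1] w 11.7 gf 28.8 F [-0.9 -0.7  1.3]
tz -0.036438982118648926
0.06 0.072 -0.901 0.897 [-1.1  0.5  1.6]
0.12 0.051 -0.842 0.956 [-1.2  0.8  0.7]
0.18 0.011 -0.782 1.015 [-0.6  0.4  2.2]
1.5 0.007 0.538 2.336 [-6.9  0.6  7.1]
1.56 0.088 0.598 2.396 [-6.8  1.3  7. ]
1.62 0.073 0.658 2.456 [-6.9  0.6  7.2]
1.68 0.069 0.718 2.516 [-7.9  0.9  7.4]
1.74 0.03 0.778 2.576 [-7.   0.8  7.5]
1.8 0.044 0.838 2.636 [-7.8  1.2  7.4]
1.86 -0.472 0.897 2.693 [-7.9  0.9  7.3]
```

Run:
```python
from h import *
hand.open_gripper();p=monitor.read_state()['tcp_pos']
robot.servo_line([*p[:2],200],velocity=100);robot.reach([420,-100,300],DN);robot.dwell(.5);st()
b=snap('scene');a=snap('top')
A=cv2.resize(a['color'][185:240,325:380],(400,400),interpolation=cv2.INTER_CUBIC)
B=cv2.resize(b['color'][160:320,240:440],(400,400))
cv2.imwrite('pics/end.png',np.hstack([A,B])[:,:,::-1])
```

```text
t 72.2 [420.1 -99.9 299.8] w 85.1 gf 0.0 F [-0.2 -0.9 -0.7]
```

View pics/end.png

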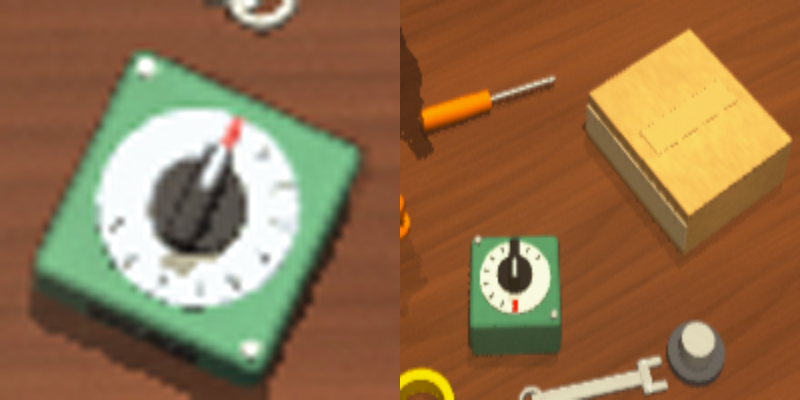

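The pointer at (215,165) lines up with the red mark at (232,130), and the lid is still shut.

```bash
python3 -c "
from h import *
print(workorder.finish_job())"
```

```text
the job is handed in; nothing more can be done
None
```

I packed all three blue pulls upright in the carton, shut the lid flat on the rim, turned the reset knob back to its zero stop, and handed the job in at about 72 s; the hand-in call returned no verdict.

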